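Hang the probe holder on the rail and hold it against the sprung stop

ROBOT

A 6-joint arm with a two-finger parallel gripper is mounted at the origin on the work surface. World frame = base frame: x ahead of the robot, y to its left, z up, the work surface at z = 0. Lengths are in m, angles in rad, forces in N, time in s.
With the tool pointing down it reaches from about 0.35 to 0.85 m from the base axis. Payload 8.1 kg.
Tool frame: the origin (TCP) lies on the centre line of the jaws, within the pads' length; the fingertips stand robot.tips_ahead ahead of it and the grasp point (between the pads) lies 6 mm ahead of it (robot.tips_ahead is the distance from the TCP to the fingertips, in m); z points along the fingers, y is the line along which they close (so a half turn about z gives the same grasp; the last joint's range is limited). The gripper opens to 93 mm and grips with 3 to 60 N. Pads are 15 mm wide; open, the fingers measure 128 mm over their backs; the gripper's body (75 mm by 188 mm) begins 65 mm behind the grasp point.
Start: joints at [1.078, 0.13, 1.488, -0, 1.523, -0.085], TCP at [0.238, 0.551, 0.244] pointing down, gripper open.
Joint ranges: [-2.96, 2.96], [-0.89, 2.26], [0.02, 2.5], [-1.34, 4.48], [0, 2.73], [-2.66, 2.66]. Speed limits (rad/s): [2.39, 2.39, 2.79, 3.14, 3.14, 3.14].

INTERFACE

Orientations are given as a rotation vector (axis times angle).
In Python, from plant import robot gives the robot as it stands.
- The arm moves only by the tool apply_moves, never from a script. Its arguments are lists of equal length, an entry for each row: "delta_pos": the shift along the tool's x, y, z in cm, a list of three; "twist": the turn about the tool's z in rad. A call has 1 to 8 rows; each row shifts and turns the commanded pose from where the row before left it, along the tool's axes as they then stand; what a row does not reach is not made up. A row lasts 1/8 s, in which the tool goes at most 62.5 mm and 10.7 degrees, less where a joint would pass 70% of its speed; a pose out of reach is approached as far as the arm can. A call with a gripper value outside its range is refused whole. "gripper" is the finger opening in cm, from 0 to 9.3, set as the call begins (left out, the last holds). The fingers move at their own pace and stop on an object; "squeeze" is the grip in N (left out, the last holds). Time passes only in rows, so rows that do not move let the fingers close. It gives the time, the measured TCP pose, the force, the opening and the grip force at its end, in the units of the state.
- robot.read_state(): the state, without advancing time (a new reading comes with each control period).
- robot.read_camera(name): name is "scene" or "top" or "wrist"; returns a dict with "frame" (420x560x3 uint8, red, green, blue), "vertical_fov" (degrees; the focal length in pixels is half the picture's height over the tangent of half this angle, whatever the lens; pixels are square), "cx", "cy" (the principal point, pixels), "R" (3x3) and "t" (3): a world point X has camera coordinates R X + t. Camera axes: x right, y down, z forward; pixel columns grow to the right and rows downward; lengths in m; the calibration is good to about 2 mm. A picture is of the moment at which its call begins. There is no depth.
- robot.close_job(): hands the job in; it is judged then, once.
The state is a dict: "t": time; "q": joint angles; "dq": joint speeds; "joint_torque": joint torques, N m; "tool_pos": TCP position; "orientation": TCP orientation; "force": force on the tool from outside, world axes, zero at the start; "wrist_torque": the same for the moment, N m; "opening": finger opening in m; "gripper_force": force on a finger pad.
Only numpy, scipy, OpenCV 4.12 (cv2) and the standard library are available. Lean on these libraries where they do the work, as an engineer would, in place of code of your own. Each camera call takes 0.05 s, during which the arm holds its last target. There are 200 camera calls.

TASK

Take the blue probe holder by its orange grip, lower it astride the steel bar in the open stretch short of the black sprung stop, then slide it along the bar against the stop until the stop's red pointer stands over the green zone of its gauge, without ever driving the stop to the end of its travel. Finish while still holding it there: keep that steady push with the holder seated on the bar and do not let go, because a colleague will now tighten its clamp screws. Leave the loose things around it where they are.

Things in the scene. Friction and masses are not known exactly. Their poses are not given: they have to be found in the camera images.
- holder: Blue probe holder, ~0.3 kg, an inverted U standing on its legs; 42 (x) x 60 (y) x 65 (z) mm plus the grip. Origin: centre of underside. Channel along its y, open below: gap 26 mm (x), 45 mm deep up to the crown's underside. Flat ends at y = +-30 mm meet the stop. Clips and brass screws reach x = +-35, z 10 to 36. Goes on the bar either way round.
- grip (a point): Middle of the holder's orange grip block on top of the crown, 85 mm above the holder's underside, moves with it. Block 24 (x) x 30 (y) mm in the holder's axes, from 65 to 106 mm above the underside.
- rail: Fixed probe rail. Origin on the bench under the bar's middle; base plate x -40 to 58, y -165 to 165, 10 mm thick. Steel bar, diameter 16 mm, along its y at x = 0, axis 100 mm up (top 108), between posts at y = +-155 mm (30 x 18 mm, 117 tall). Holder seated on the bar: its origin at x = 0, z = 63 mm here. Free bar: y = -146 to +70 mm (stop face at rest).
- stop: Sprung stop: black flange 50 (x) x 10 (y) x 42 (z) mm on the bar, sliding along the rail's y. Origin: on the bar's axis in its pressing face, which looks to the rail's -y; at rest y = +70 mm in the rail's frame. Pushed to +y it yields 400 N/m, no preload, end of travel 30 mm. Flange top 20 mm above the bar's axis. Pointer in green: 12 to 24 mm (4.8 to 9.6 N), middle 18 mm.
- green (a point): Middle of the green zone (12 mm long in y) on the fixed gauge strip beside the bar: rail frame x = 57, y = 103 mm, top z = 108. White before it, yellow beyond (+y). The stop's red pointer (4 mm wide in y, 15 mm behind the stop's face) travels just above the strip.
- insert: Bystander: aluminium cylinder with three small dark holes on top, diameter 48, height 58 mm; origin centre of underside.
- jar: Bystander: amber jar with white lid, diameter 54, height 62 mm; origin centre of underside.
- meter: Bystander: blue hand-held meter lying flat, 150 (x) x 80 (y) x 32 mm; origin centre of underside.
- driver: Bystander: screwdriver 190 mm long (red handle, steel blade) lying on the bench, along its own x axis.

How it is judged:
By the outcome, as a careful person would: the job done as asked, in the order asked, and still so for the second after the job is handed in, while the arm keeps its last pose, push and grip.
It also fails if it takes over 43 s, if anything falls off the work surface, if the arm or the gripper's body presses on something with over 40 N, if the wrist force passes 120 N, or if a joint passes its speed limit or range.

## Working session

There is one attempt and no reset: what is moved stays moved. The work goes in short steps, Python scripts to look and compute and a tool call to move; the robot and the scene stay as the last step left them, time stands still between calls to the robot, and variables do not carry over. Pictures are saved under pics/ and viewed, at most 10 in all, crops included, and the job is handed in when it is done.

Besides the shell and the picture viewer there is one more tool, called after "Call:" as name([rows], argument=value, ...), one row to a line, values as JSON. apply_moves: Moves the arm, as the interface text tells. Its arguments: {"type":"object","properties":{"delta_pos":{"type":"array"},"twist":{"type":"array"},"gripper":{"type":"number"},"squeeze":{"type":"number"}},"required":["delta_pos","twist"]}

```bash
ls; mkdir -p pics; cat > h.py <<'E'
import numpy as np, cv2, pickle
from plant import robot
def grab(name,tag):
    c=robot.read_camera(name); pickle.dump(c,open(f'pics/{tag}.pkl','wb'))
    cv2.imwrite(f'pics/{tag}.png',c['frame'][:,:,::-1]); return c
def load(tag): return pickle.load(open(f'pics/{tag}.pkl','rb'))
def ray(c,u,v):
    f=c['frame'].shape[0]/2/np.tan(np.radians(c['vertical_fov'])/2)
    R=np.array(c['R']);t=np.array(c['t'])
    d=R.T@np.array([(u-c['cx'])/f,(v-c['cy'])/f,1]); return -R.T@t,d/np.linalg.norm(d)
def onz(c,u,v,z):
    o,d=ray(c,u,v); return o+d*(z-o[2])/d[2]
def tri(c1,p1,c2,p2):
    o1,d1=ray(c1,*p1);o2,d2=ray(c2,*p2)
    s=np.linalg.lstsq(np.c_[d1,-d2],o2-o1,rcond=None)[0]
    a=o1+s[0]*d1;b=o2+s[1]*d2; return (a+b)/2,np.linalg.norm(a-b)
def proj(c,X):
    f=c['frame'].shape[0]/2/np.tan(np.radians(c['vertical_fov'])/2)
    p=np.array(c['R'])@X+np.array(c['t']); return p[:2]/p[2]*f+[c['cx'],c['cy']]
E
python3 - <<'E'
from h import *
np.set_printoptions(precision=4,suppress=True)
for n in ("scene","top"):
    c=grab(n,n+'0'); print(n,c['vertical_fov'],c['cx'],c['cy'],ray(c,c['cx'],c['cy']))
s=robot.read_state(); print(s, robot.tips_ahead)
E
```

```text
pics
scene 51.71595568741055 278.3145895266474 213.69642584751918 (array([ 1.0365, -0.1309,  0.9457]), array([-0.5038,  0.1152, -0.8561]))
top 47.68785487412259 279.38161388660177 208.3182516444155 (array([ 0.3723, -0.0081,  1.3922]), array([ 0.1424, -0.0068, -0.9898]))
{'t': 0.1, 'q': array([ 1.0776,  0.131 ,  1.4892, -0.    ,  1.523 , -0.0854]), 'dq': array([ 0.0023, -0.0005, -0.0013, -0.0006, -0.0001, -0.0007]), 'joint_torque': array([ -0.001 , -56.1346, -49.3092,   0.077 ,   0.0293,  -0.0001]), 'tool_pos': array([0.2377, 0.5504, 0.2427]), 'orientation': array([-0.636 , -3.0761,  0.0025]), 'force': array([-0.1054, -0.2329,  0.3071]), 'wrist_torque': array([-0.0089, -0.0032,  0.0009]), 'gripper_force': 0.0, 'opening': 0.09321301885636701} 0.025
```

View pics/scene0.png

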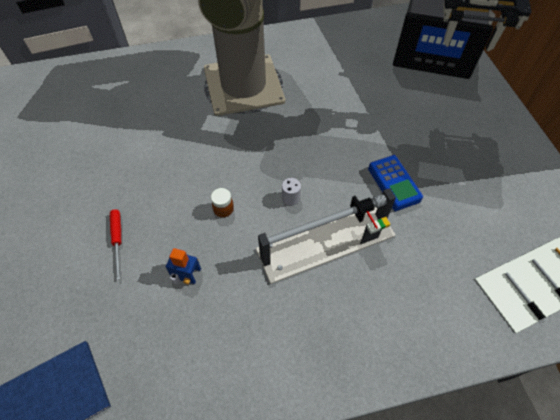

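View pics/top0.png

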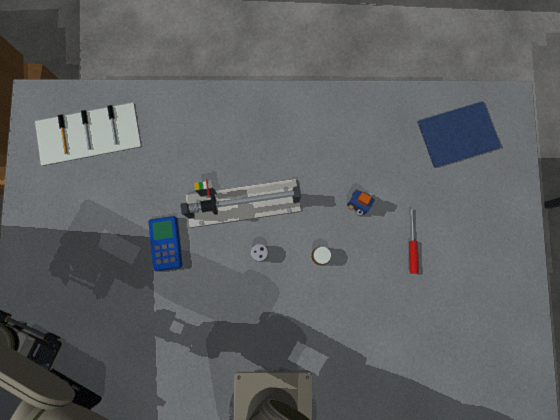

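The scene view shows the holder with its orange grip at about (180,257) and the rail from (265,248) to (385,205). The top view shows the holder at (362,202) and the rail posts at (186,210) and (297,190), with the stop at (208,203).

```bash
python3 - <<'E'
from h import *
np.set_printoptions(precision=4,suppress=True)
def crop(t,x,y,w,h,W,H): return cv2.resize(load(t)['frame'][y:y+h,x:x+w,::-1],(W,H),interpolation=cv2.INTER_CUBIC)
a=np.hstack([crop('scene0',250,180,150,105,500,350),crop('scene0',160,240,50,60,292,350)])
b=np.hstack([crop('top0',176,172,130,62,500,238),crop('top0',340,180,50,41,290,238)])
b=np.hstack([b,np.zeros((238,2,3),np.uint8)])
cv2.imwrite('pics/mix.png',np.vstack([a,b]))
P={}
for t in('scene0','top0'):
    c=load(t); f=c['frame'].astype(int); r,g,b=f[...,0],f[...,1],f[...,2]
    m=(r>150)&(g<.55*r)&(g>.25*r)&(b<.35*r)
    n,l,st,ce=cv2.connectedComponentsWithStats(m.astype(np.uint8))
    for i in range(1,n):
        if st[i,4]>8: print(t,st[i],ce[i])
E
```

```text
scene0 [170 249  15  11 121] [177.3471 253.9752]
top0 [359 193  12  11  70] [364.4714 197.8   ]
```

View pics/mix.png

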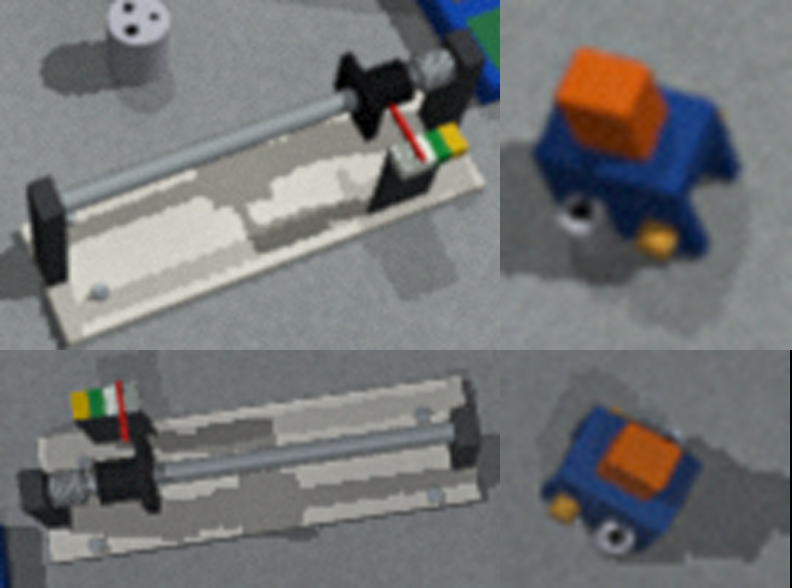

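```bash
python3 - <<'E'
from h import *
np.set_printoptions(precision=4,suppress=True)
s,t=load('scene0'),load('top0')
print('grip vis centroid',tri(s,(177.3,254),t,(364.5,197.8)))
print('bar near end',tri(s,(269.5,240),t,(294.3,193.4)))
print('bar at stop',tri(s,(355,209),t,(216.3,203.3)))
T=lambda x,y:(176+x/3.846,172+(y-350)/3.839)
S=lambda x,y:(250+x*.3,180+y*.3)
print('green',tri(s,S(437,145),t,T(96,402)))
for n,p,q in(('A',(470,500),(60,562)),):
  a,b=onz(t,*T(480,497),.01),onz(t,*T(52,560),.01); print(a,b,b-a)
a=onz(t,*T(462,378),.01); print(a)
# holder bar colours: grip top corners, crops
H=lambda x,y:(340+(x-500)/5.8,180+(y-350)/5.8)
g=[onz(t,*H(*p),.106) for p in((628,421),(684,458),(655,498),(600,462))];print(np.array(g))
E
```

```text
grip vis centroid (array([ 0.5872, -0.2521,  0.1021]), np.float64(0.0012038977711354194))
bar near end (array([ 0.6002, -0.055 ,  0.1015]), np.float64(0.006411907731682885))
bar at stop (array([0.5712, 0.1554, 0.1049]), np.float64(0.0009416350872166341))
green (array([0.6209, 0.1991, 0.1046]), np.float64(0.00031413336588274903))
[ 0.5653 -0.0805  0.01  ] [0.5169 0.2448 0.01  ] [-0.0484  0.3253  0.    ]
[ 0.6581 -0.0673  0.01  ]
[[ 0.6021 -0.2445  0.106 ]
 [ 0.5843 -0.2706  0.106 ]
 [ 0.5651 -0.2563  0.106 ]
 [ 0.5823 -0.2307  0.106 ]]
```

Call:
apply_moves([
  [-4,-3.75,0],
  [-4,-3.75,0],
  [-4,-3.75,0],
  [-4,-3.75,0],
  [-4,-3.75,0],
  [-4,-3.75,0],
  [-4,-3.75,0],
  [-4,-3.75,0],
], twist=[0,0,0,0,0,0,0,0])

```text
t: 1.1
tool_pos: [0.4129, 0.1468, 0.2434]
orientation: [-0.636, -3.076, -0.0]
force: [1.4, -0.7, 0.2]
opening: 0.0928
gripper_force: 0.0
```

Call:
apply_moves([
  [-4,-3.75,0],
  [-4,-3.75,0],
  [-4,-3.75,0],
  [-4,-3.75,0],
  [-4,-3.75,0],
  [-4,-3.75,0],
  [0,0,0],
  [0,0,0],
], twist=[0,0,0,0,0,0,0.1,0.09])

```text
t: 2.1
tool_pos: [0.5435, -0.1541, 0.2426]
orientation: [-0.932, -2.998, -0.0]
force: [-0.6, 0.8, -0.6]
opening: 0.0931
gripper_force: 0.0
```

```bash
python3 -c "
from h import *
grab('wrist','w1');print(robot.read_state()['tool_pos'])"
```

```text
[ 0.54347867 -0.15368181  0.24275653]
```

View pics/w1.png

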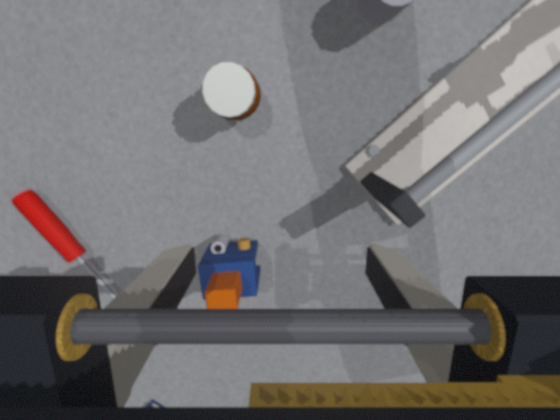

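The wrist view shows the holder's blue body at about (230,265), with the orange grip at (224,288) partly behind the gripper frame. I'll move past the holder to get a clear view of it.

Call:
apply_moves([
  [-5,-2,0],
  [-5,-2,0],
  [-5,-2,0],
  [-3,0,0],
  [0,0,0],
], twist=[0,0,0,0,0])

```text
t: 2.78
tool_pos: [0.6591, -0.3051, 0.2413]
orientation: [-0.924, -3.0, -0.001]
force: [0.4, 0.3, -0.3]
opening: 0.0934
gripper_force: 0.0
```

```bash
python3 -c "
from h import *
grab('wrist','w2')"
```

Call:
apply_moves([
  [4,3,0],
  [0,0,0],
], twist=[0,0])

```text
t: 3.08
tool_pos: [0.6412, -0.2528, 0.2429]
orientation: [-0.918, -3.001, -0.002]
force: [0.9, -0.1, 0.5]
opening: 0.0932
gripper_force: 0.0
```

```bash
python3 -c "
from h import *
a=load('w2');b=grab('wrist','w3');print(robot.read_state()['tool_pos'])
im=np.hstack([a['frame'],b['frame']])[:,:,::-1]
cv2.imwrite('pics/w23.png',cv2.resize(np.vstack([a['frame'][:285],b['frame'][:285]])[:,:,::-1],(580,598)))
for c in(a,b):
    r,g,bl=[c['frame'][...,i].astype(int) for i in range(3)]
    m=((r>120)&(g<.55*r)&(g>.25*r)&(bl<.35*r)).astype(np.uint8); n,l,st,ce=cv2.connectedComponentsWithStats(m); i=1+st[1:,4].argmax(); print(st[i],ce[i])
    q=cv2.findContours((l==i).astype(np.uint8),0,1)[0][0]
    print(cv2.approxPolyDP(q,3,True)[:,0].tolist())
    print(cv2.minAreaRect(q))
"
```

```text
[ 0.64190232 -0.25460429  0.24384838]
[266  85  37  32 580] [284.89310345 104.06034483]
[[300, 86], [267, 88], [268, 114], [300, 113], [301, 90], [298, 98], [296, 94], [289, 96], [295, 96], [295, 102], [285, 100], [278, 106], [273, 100], [273, 107], [276, 106], [272, 110], [268, 97], [271, 87]]
((284.04827880859375, 100.57931518554688), (29.730281829833984, 35.54346466064453), 85.2363510131836)
[227 140  37  31 715] [245.63636364 155.87832168]
[[261, 141], [229, 144], [230, 169], [261, 167]]
((245.2970428466797, 154.97030639648438), (28.458065032958984, 35.62232971191406), 84.2894058227539)
```

View pics/w23.png

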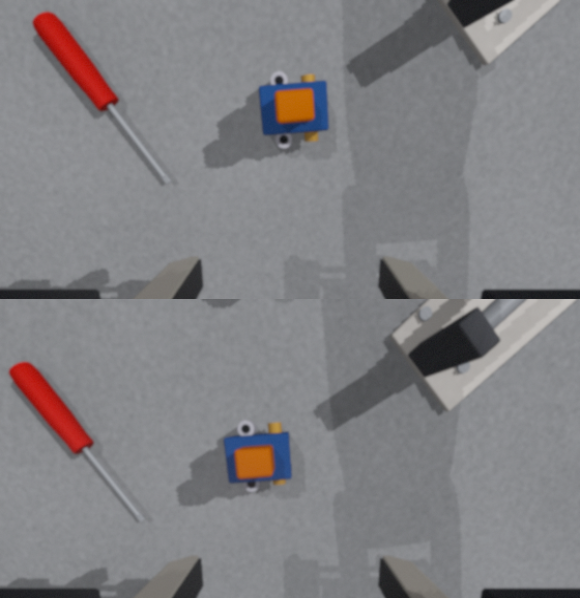

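The close views show the grip block as a clean orange rectangle. Its corners run (267,88)–(300,113) in w2 and (229,144)–(261,167) in w3, turned about 5° from the tool axes.

```bash
python3 -c "
from h import *
np.set_printoptions(precision=4,suppress=True)
a,b=load('w2'),load('w3')
for p,q in (((267,87.5),(229,143.5)),((300,85.5),(261,140.5)),((300,113.5),(261,167.5)),((268,115),(230,169.5))):
    print(tri(a,p,b,q), onz(a,*p,.106), onz(b,*q,.106))
for c,Q in((a,((267,87.5),(300.5,85.5),(301,113.5),(268,115))),(b,((229,143.5),(261.5,140.5),(261.5,167.5),(230,169.5)))):
    X=np.array([onz(c,*p,.106) for p in Q]);v=X[1]-X[0]+X[2]-X[3]; print('c',X.mean(0),'yawdeg',np.degrees(np.arctan2(v[1],v[0])),np.linalg.norm(np.diff(X,axis=0),axis=1))
    m=((c['frame'][...,2].astype(int)>c['frame'][...,0]*1.8+25)).astype(np.uint8); n,l,st,ce=cv2.connectedComponentsWithStats(m); i=1+st[1:,4].argmax(); print(st[i])
    o=cv2.minAreaRect(cv2.findContours((l==i).astype(np.uint8),0,1)[0][0]);bx=cv2.boxPoints(o);Y=np.array([onz(c,*p,.065) for p in bx]);print(Y, Y.mean(0)); 
s=robot.read_state();print(s['tool_pos'],cv2.Rodrigues(s['orientation'])[0])
"
```

```text
(array([ 0.5735, -0.2582,  0.1001]), np.float64(0.0004452582995782192)) [ 0.5739 -0.2584  0.106 ] [ 0.5739 -0.2572  0.106 ]
(array([ 0.5869, -0.2349,  0.0939]), np.float64(0.00024556369929501796)) [ 0.5873 -0.2361  0.106 ] [ 0.5867 -0.2338  0.106 ]
(array([ 0.6053, -0.2474,  0.1009]), np.float64(0.0004633562552725837)) [ 0.605  -0.2477  0.106 ] [ 0.6051 -0.2466  0.106 ]
(array([ 0.5916, -0.2696,  0.105 ]), np.float64(0.00044861517624612455)) [ 0.5914 -0.2697  0.106 ] [ 0.5918 -0.2693  0.106 ]
c [ 0.5896 -0.2527  0.106 ] yawdeg 58.62029276604548 [0.0264 0.0212 0.0266]
[ 251   78   65   50 1473]
[[ 0.5572 -0.2671  0.065 ]
 [ 0.5862 -0.2179  0.065 ]
 [ 0.6217 -0.2371  0.065 ]
 [ 0.5917 -0.2882  0.065 ]] [ 0.5892 -0.2526  0.065 ]
c [ 0.5895 -0.2516  0.106 ] yawdeg 60.372007571672334 [0.0271 0.0223 0.0267]
[ 217  128   63   43 1067]
[[ 0.5566 -0.2664  0.065 ]
 [ 0.5867 -0.2174  0.065 ]
 [ 0.6203 -0.238   0.065 ]
 [ 0.5891 -0.2887  0.065 ]] [ 0.5882 -0.2526  0.065 ]
[ 0.6419 -0.2546  0.2438] [[-0.8283  0.5602 -0.0005]
 [ 0.5602  0.8283  0.0003]
 [ 0.0006 -0.     -1.    ]]
```

Call:
apply_moves([
  [4.5,-2.7,0],
  [0,0,4],
  [0,0,4],
  [0,0,2],
  [0,0,0],
], twist=[-0.058,0,0,0,0])

```text
t: 3.75
tool_pos: [0.5895, -0.2536, 0.1425]
orientation: [-0.837, -3.026, -0.001]
force: [-0.0, -0.6, -0.2]
opening: 0.0928
gripper_force: 0.0
```

```bash
python3 -c "
from h import *
s=robot.read_state();R=cv2.Rodrigues(s['orientation'])[0];print(s['tool_pos'],R[:,1],R.T@(np.array([.5895,-.252,.095])-s['tool_pos'])*100)
"
```

```text
[ 0.58947417 -0.25361462  0.14247377] [ 5.13840100e-01  8.57885935e-01 -2.71089088e-04] [0.06898909 0.14112976 4.74752471]
```

Call:
apply_moves([
  [0.1,0.1,3],
  [0,0,1.7],
  [0,0,0],
], twist=[0,0,0])

```text
t: 4.12
tool_pos: [0.5894, -0.2522, 0.096]
orientation: [-0.837, -3.026, -0.0]
force: [-0.1, -0.6, 0.3]
opening: 0.0929
gripper_force: 0.0
```

Call:
apply_moves([
  [0,0,0],
  [0,0,0],
  [0,0,0],
  [0,0,0],
  [0,0,0],
  [0,0,0],
], twist=[0,0,0,0,0,0], gripper=2, squeeze=40)

```text
t: 4.88
tool_pos: [0.5899, -0.2524, 0.0966]
orientation: [-0.838, -3.028, -0.0]
force: [0.6, 0.1, -0.3]
opening: 0.0377
gripper_force: 0.0
```

Call:
apply_moves([
  [0,0,0],
  [0,0,0],
  [0,0,0],
], twist=[0,0,0])

```text
t: 5.25
tool_pos: [0.5898, -0.2525, 0.0965]
orientation: [-0.838, -3.028, 0.0]
force: [0.1, 0.1, -1.0]
opening: 0.0297
gripper_force: 39.9
```

Call:
apply_moves([
  [0,0,-2],
  [0,0,-4],
  [0,0,-5],
  [0,0,-4],
  [0,0,0],
  [0,0,0],
  [0,0,0],
], twist=[0,0,-0.17,-0.17,-0.17,-0.17,0])

```text
t: 6.12
tool_pos: [0.59, -0.2523, 0.2479]
orientation: [-0.218, 3.133, -0.001]
force: [0.9, 0.4, -3.1]
opening: 0.0294
gripper_force: 39.9
```

Call:
apply_moves([
  [-2.5,4.2,0],
  [-2.5,4.2,0],
  [-2.5,4.2,0],
  [-2.5,4.2,0],
  [-2.5,4.2,0],
  [-2.5,4.2,0],
  [0,0,0],
  [0,0,0],
], twist=[0,0,0,0,0,0,0,0])

```text
t: 7.12
tool_pos: [0.703, 0.018, 0.2466]
orientation: [0.217, -3.134, 0.001]
force: [-0.0, -0.7, -3.4]
opening: 0.0298
gripper_force: 39.9
```

```bash
python3 -c "
from h import *
grab('wrist','w4');s=robot.read_state();print(s['tool_pos'],s['opening'],s['force'],cv2.Rodrigues(s['orientation'])[0][:,1])"
```

```text
[0.70295552 0.01729066 0.24676246] 0.029986048221912736 [-0.66457913 -0.39668037 -3.17831287] [-1.37300919e-01  9.90529313e-01 -3.70300253e-04]
```

View pics/w4.png

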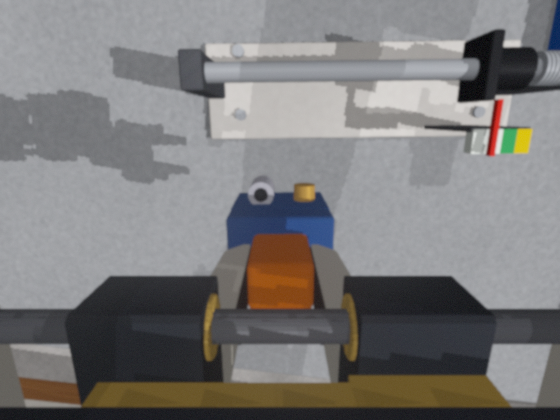

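The wrist view shows the bar running almost level from (205,72) to (478,69). The stop face is at about u=465, the red pointer at (496,127) and green at (509,141). The held holder is at (280,220).

Call:
apply_moves([
  [3,2,0],
  [0,0,0],
], twist=[0,0])

```text
t: 7.42
tool_pos: [0.6686, 0.0332, 0.2461]
orientation: [0.217, -3.132, -0.001]
force: [1.2, -0.4, -3.3]
opening: 0.0299
gripper_force: 40.0
```

```bash
python3 - <<'E'
from h import *
np.set_printoptions(precision=4,suppress=True)
grab('wrist','w5');s=robot.read_state();print(s['tool_pos'])
a,b=load('w4'),load('w5')
cv2.imwrite('pics/w45.png',cv2.resize(np.vstack([a['frame'][30:160,170:],b['frame'][60:200,150:540]])[:,:,::-1],(780,540)))
def mask(c,k):
    r,g,bl=[c['frame'][...,i].astype(int) for i in range(3)]
    return {'red':(r>130)&(g<.3*r)&(bl<.3*r),'green':(g>90)&(r<.4*g),'yellow':(r>150)&(g>.65*r)&(bl<.35*r)}[k].astype(np.uint8)
P={}
for n,c in(('a',a),('b',b)):
    for k in('red','green','yellow'):
        num,l,st,ce=cv2.connectedComponentsWithStats(mask(c,k)[:280]); i=1+st[1:,4].argmax(); P[n,k]=ce[i]; print(n,k,st[i],ce[i])
for k in('red','green','yellow'): print(k,tri(a,P['a',k],b,P['b',k]))
# bar edge profiles
g=lambda c:cv2.cvtColor(c['frame'],cv2.COLOR_RGB2GRAY)
for u in(240,300,430): print('a',u,g(a)[50:95,u].tolist())
E
```

```text
[0.6699 0.0326 0.2469]
a red [489 101  13  54 223] [494.8744 126.7265]
a green [503 130  12  22 186] [508.4462 140.0591]
a yellow [515 129  16  23 297] [522.4007 139.963 ]
b red [459 143  11  51 219] [464.0365 167.2192]
b green [544  14  16  75 301] [553.7442  50.9801]
b yellow [485 168  15  22 273] [492.0659 178.5421]
red (array([0.614 , 0.1776, 0.1174]), np.float64(1.090639676816999e-05))
green (array([ 0.636 , -0.0806,  0.5239]), np.float64(0.006802599829723863))
yellow (array([0.6206, 0.2089, 0.1089]), np.float64(8.880072148141426e-05))
a 240 [184, 184, 184, 184, 180, 171, 154, 145, 149, 153, 151, 145, 140, 142, 149, 154, 156, 159, 162, 164, 164, 164, 161, 157, 153, 153, 151, 146, 141, 133, 127, 132, 158, 186, 202, 205, 207, 206, 207, 206, 207, 207, 207, 206, 208]
a 300 [185, 185, 185, 184, 176, 160, 142, 136, 132, 131, 127, 124, 130, 139, 142, 147, 152, 157, 158, 159, 159, 158, 156, 153, 151, 150, 146, 142, 135, 128, 128, 139, 164, 182, 187, 189, 187, 188, 188, 189, 188, 190, 189, 188, 187]
a 430 [160, 161, 161, 160, 162, 160, 161, 157, 151, 142, 146, 152, 158, 164, 168, 171, 173, 176, 177, 177, 175, 173, 168, 164, 159, 153, 146, 138, 130, 141, 173, 198, 206, 208, 208, 209, 210, 209, 209, 207, 205, 203, 203, 206, 208]
```

View pics/w45.png

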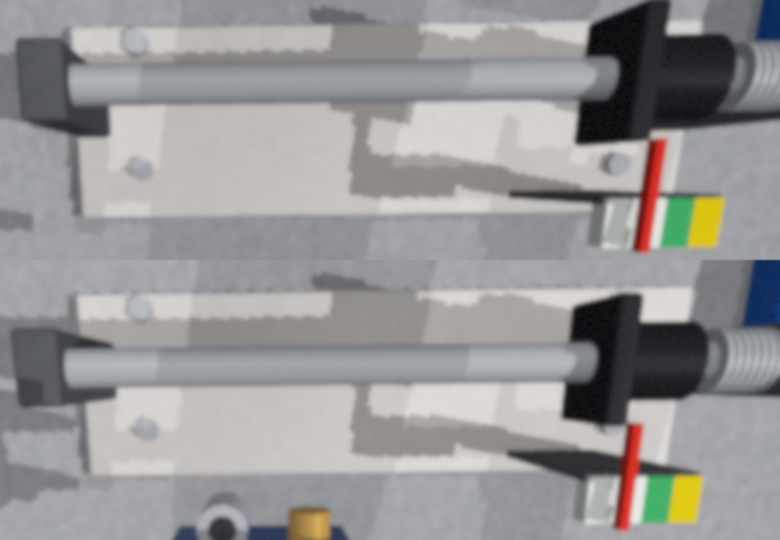

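The bar's axis is at v≈72 (u=240) and v≈69 (u=430) in w4, and at v≈114 and 111 in w5. It meets the post at (204,72) in w4 and (182,114) in w5, and the stop at (479,68) and (450,110).

```bash
python3 - <<'E'
from h import *
np.set_printoptions(precision=4,suppress=True)
a,b=load('w4'),load('w5')
p,e1=tri(a,(204,72.5),b,(182,114.2)); q,e2=tri(a,(479.5,68),b,(450,110.5)); print(p,e1,q,e2,np.linalg.norm(q-p))
P=[onz(a,*x,.1) for x in((204,72.6),(240,72.2),(430,69),(479.5,68))]; print(np.array(P))
Q=[onz(b,*x,.1) for x in((182,114.2),(220,114.2),(410,111.5),(450,110.5))]; print(np.array(Q))
X=np.array(P+Q)[:,:2]; m=X.mean(0); d=np.linalg.svd(X-m)[2][0]; d*=np.sign(d[1]); print('dir',d,np.degrees(np.arctan2(d[1],d[0])))
s0=np.mean([(P[0][:2]-m)@d,(Q[0][:2]-m)@d]); s1=np.mean([(P[3][:2]-m)@d,(Q[3][:2]-m)@d]); print('len',s1-s0)
rx=np.array([d[1],-d[0]])
o=m+d*((s0+.146+s1-.07)/2); print('origin',o)
for n,w in(('red 85',(.614,.1776)),('yellow 57,~115',(.6206,.2089))): w=np.array(w)-o; print(n,w@rx,w@d)
s=robot.read_state();R=cv2.Rodrigues(s['orientation'])[0];tp=np.array(s['tool_pos']);print(tp,R[:,1])
w=tp[:2]-o; print('tcp in rail',w@rx,w@d)
# where held holder is: crown/grip top edge project check
for n,c in(('a',a),):pass
t=np.r_[o-.0*d,tp[2]]; print('to y=0 cm',R.T@(t-tp)*100)
E
```

```text
[ 0.6044 -0.0577  0.1033] 0.00020086955968754973 [0.5709 0.1605 0.1035] 0.0006755864198429998 0.2206765453677385
[[ 0.6042 -0.0583  0.1   ]
 [ 0.5999 -0.0294  0.1   ]
 [ 0.5763  0.1225  0.1   ]
 [ 0.5701  0.162   0.1   ]]
[[ 0.6044 -0.0587  0.1   ]
 [ 0.6001 -0.0272  0.1   ]
 [ 0.5761  0.1296  0.1   ]
 [ 0.5707  0.1625  0.1   ]]
dir [-0.1519  0.9884] 98.73605463152154
len 0.22336414566238239
origin [0.5817 0.0894]
red 85 0.045309824735701935 0.08223595940163725
yellow 57,~115 0.05658718720398212 0.11217040604357513
[0.6699 0.0326 0.2469] [-0.1376  0.9905 -0.0002]
tcp in rail 0.07854639958123255 -0.06956460364306093
to y=0 cm [7.9541 6.8425 0.0004]
```

Call:
apply_moves([
  [4,3.2,0],
  [3.9,3.1,0],
  [0,0,2],
  [0,0,1.5],
  [0,0,0],
  [0,0,0],
], twist=[0,-0.014,0,0,0,0])

```text
t: 8.22
tool_pos: [0.5844, 0.0843, 0.2117]
orientation: [0.24, -3.132, 0.0]
force: [-0.1, -0.5, -3.4]
opening: 0.0297
gripper_force: 40.0
```

```bash
python3 - <<'E'
from h import *
np.set_printoptions(precision=4,suppress=True)
a,b=grab('scene','s1'),grab('top','t1')
def crop(t,x,y,w,h,W,H): return cv2.resize(load(t)['frame'][y:y+h,x:x+w,::-1],(W,H),interpolation=cv2.INTER_CUBIC)
cv2.imwrite('pics/mix2.png',np.vstack([crop('s1',250,150,150,110,600,440)]))
s=robot.read_state();R=cv2.Rodrigues(s['orientation'])[0];tp=np.array(s['tool_pos']);print(tp,R[:,1]);print(R.T@(np.array([.5817,.0894,.1595])-tp)*100,s['force'])
E
```

```text
[0.5845 0.0846 0.2122] [-0.1528  0.9883 -0.0002]
[0.2106 0.5213 5.272 ] [ 0.031   1.1118 -2.9715]
```

View pics/mix2.png

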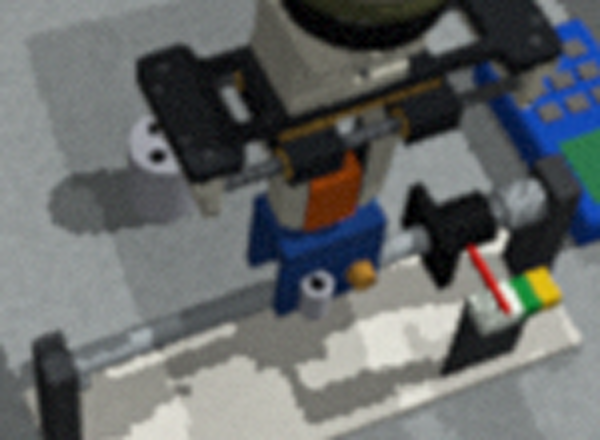

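The scene crop shows the holder just above the bar, aligned with it and short of the stop. Next I lower it in steps while watching the force.

Call:
apply_moves([
  [0.2,0,0.7],
  [0,0,0.8],
  [0,0,1],
  [0,0,1],
  [0,0,0],
], twist=[0,0,0,0,0])

```text
t: 8.95
tool_pos: [0.5808, 0.0847, 0.175]
orientation: [0.242, -3.13, -0.0]
force: [-0.2, 0.5, -3.0]
opening: 0.0297
gripper_force: 40.0
```

Call:
apply_moves([
  [0,0,0.6],
  [0,0,0.5],
  [0,0,0.3],
  [0,0,0],
], twist=[0,0,0,0])

```text
t: 9.45
tool_pos: [0.5815, 0.0847, 0.1623]
orientation: [0.242, -3.132, -0.0]
force: [0.2, 0.3, -1.8]
opening: 0.0301
gripper_force: 40.0
```

Call:
apply_moves([
  [0,0,0.1],
  [0,0,0.1],
  [0,0,0],
], twist=[0,0,0])

```text
t: 9.82
tool_pos: [0.5817, 0.0847, 0.1606]
orientation: [0.242, -3.132, 0.0]
force: [0.2, -0.3, -3.3]
opening: 0.0297
gripper_force: 40.0
```

Call:
apply_moves([
  [0,0,0.1],
  [0,0,0.1],
  [0,0,0.1],
  [0,0,0],
], twist=[0,0,0,0])

```text
t: 10.32
tool_pos: [0.5819, 0.0847, 0.1592]
orientation: [-0.242, 3.131, -0.0]
force: [-5.7, -1.2, 8.8]
opening: 0.0294
gripper_force: 40.0
```

Call:
apply_moves([
  [0.1,0,-0.1],
  [0,0,0],
], twist=[0,0])

```text
t: 10.58
tool_pos: [0.5811, 0.0846, 0.1593]
orientation: [-0.242, 3.131, 0.0]
force: [-0.4, -0.8, 2.8]
opening: 0.0298
gripper_force: 40.0
```

```bash
python3 - <<'E'
from h import *
s=robot.read_state();print(s['tool_pos'],s['force'],s['wrist_torque'],s['t'])
E
```

```text
[0.58112679 0.08457295 0.15926404] [-0.35810137 -0.77659434  2.75105834] [0.08001669 0.09296597 0.04016758] 10.575
```

Call:
apply_moves([
  [0,0.6,0],
  [0,0.6,0],
  [0,0.6,0],
  [0,0.6,0],
  [0,0.6,0],
  [0,0,0],
], twist=[0,0,0,0,0,0])

```text
t: 11.32
tool_pos: [0.5765, 0.1148, 0.1593]
orientation: [-0.243, 3.131, 0.0]
force: [0.6, -2.2, 6.1]
opening: 0.0299
gripper_force: 40.0
```

Call:
apply_moves([
  [0,0.4,0],
  [0,0.4,0],
  [0,0.4,0],
  [0,0,0],
], twist=[0,0,0,0])

```text
t: 11.82
tool_pos: [0.5747, 0.1263, 0.1593]
orientation: [-0.242, 3.131, -0.001]
force: [0.2, -3.2, 6.1]
opening: 0.0299
gripper_force: 40.0
```

Call:
apply_moves([
  [0,0.4,0],
  [0,0.4,0],
  [0,0.3,0],
  [0,0,0],
], twist=[0,0,0,0])

```text
t: 12.32
tool_pos: [0.5731, 0.1364, 0.1593]
orientation: [-0.242, 3.131, -0.002]
force: [1.0, -7.1, 5.6]
opening: 0.0302
gripper_force: 40.0
```

```bash
cat > ptr.py <<'E'
from h import *
import sys
np.set_printoptions(precision=4,suppress=True)
d=np.array([-.15,.9887])
c=grab('scene',sys.argv[1]); f=c['frame'][170:270,330:420]
r,g,b=[f[...,i].astype(int) for i in range(3)]
for k,m,z in(('red',(r>120)&(g<.35*r)&(b<.35*r),.114),('green',(g>80)&(r<.5*g)&(b<.7*g),.108),('yellow',(r>130)&(g>.6*r)&(b<.4*r),.108)):
    v,u=np.nonzero(m); v=v+170;u=u+330
    X=np.array([onz(c,*p,z)[:2] for p in zip(u,v)])
    if k=='red': sel=X@np.array([.9887,.15])>np.quantile(X@np.array([.9887,.15]),.6); X=X[sel]
    print(k,len(X),X.mean(0),'along',X.mean(0)@d,np.quantile(X@d,[.05,.95]))
s=robot.read_state();print(s['tool_pos'],s['force'])
cv2.imwrite(f'pics/{sys.argv[1]}c.png',cv2.resize(c['frame'][170:270,310:420,::-1],(660,600),interpolation=cv2.INTER_CUBIC))
E
python3 ptr.py p1
```

```text
red 12 [0.623  0.1905] along 0.09485962114480957 [0.0932 0.0965]
green 300 [0.554  0.2745] along 0.1883210169571859 [0.1056 0.2144]
yellow 52 [0.616 0.197] along 0.10240890281013434 [0.058  0.1187]
[0.5732 0.1364 0.1593] [ 0.5937 -5.3888  5.7395]
```

Call:
apply_moves([
  [0,0.3,0],
  [0,0.3,0],
  [0,0,0],
  [0,0,0],
], twist=[0,0,0,0])

```text
t: 12.88
tool_pos: [0.5723, 0.1419, 0.1593]
orientation: [-0.241, 3.131, -0.003]
force: [1.0, -8.0, 5.7]
opening: 0.0299
gripper_force: 40.0
```

```bash
sed -i 's/\[170:270,330:420\]/[206:236,355:395]/; s/v+170;u=u+330/v+206;u=u+355/' ptr.py; python3 ptr.py p2; python3 - <<'E'
from h import *
c=load('s1');d=np.array([-.15,.9887])
E
```

```text
red 14 [0.6202 0.1952] along 0.09993809953606177 [0.0982 0.1018]
green 1 [0.6302 0.2019] along 0.10511744261596188 [0.1051 0.1051]
yellow 54 [0.6149 0.1967] along 0.10227323943886799 [0.0629 0.119 ]
[0.5723 0.1419 0.1593] [ 1.6214 -8.0123  6.0404]
```

View pics/p2c.png

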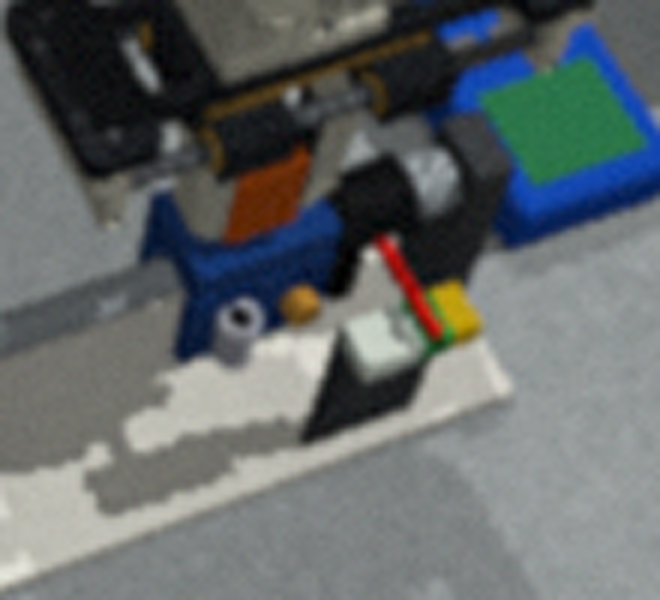

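The crop shows the red pointer's tip at (435,325) over the green, with a little green on either side and the yellow beyond. Next I measure how far the pointer has moved from rest.

```bash
python3 - <<'E'
from h import *
d=np.array([-.15,.9887]);e=np.array([.9887,.15])
for t in('scene0','s1','p1','p2'):
    c=load(t); f=c['frame'][180:240,345:400]; r,g,b=[f[...,i].astype(int) for i in range(3)]
    v,u=np.nonzero((r>120)&(g<.35*r)&(b<.35*r)); X=np.array([onz(c,*p,.114)[:2] for p in zip(u+345,v+180)])
    k=np.polyfit(X@e,X@d,1); print(t,len(X),(X@d).mean(),np.polyval(k,.64), (X@e).min(),(X@e).max())
    f=c['frame'][200:236,365:395];r,g,b=[f[...,i].astype(int) for i in range(3)]
    for n,m in(('green',(g>1.4*r)&(g>1.3*b)),('yellow',(r>130)&(g>.6*r)&(b<.45*r))):
        v,u=np.nonzero(m)
        if len(v): Y=np.array([onz(c,*p,.108)[:2]@d for p in zip(u+365,v+200)]);print('  ',n,len(v),Y.mean(),Y.min(),Y.max())
E
```

```text
scene0 24 0.08528802222532371 0.0851067660492602 0.6097089984048728 0.6514207477038377
   green 47 0.10238307647477686 0.09344544088715306 0.10779120152329343
   yellow 44 0.1148032998473315 0.10889824388036846 0.12069622716788277
s1 25 0.08535480718068436 0.08516892366572479 0.6097089984048728 0.6514207477038377
   green 46 0.10241296875620522 0.09135003432826379 0.10779120152329343
   yellow 45 0.11426606166729542 0.10810835825366134 0.12069622716788277
p1 30 0.09490716950838626 0.09493745403162188 0.6107928079021215 0.6525362759495571
   green 34 0.10380638515133696 0.08673527585290224 0.11460341614534197
   yellow 42 0.11400612554257308 0.10022794418852976 0.11967496526141222
p2 34 0.10040169136950573 0.10003016757209887 0.6101698746411153 0.6519819179871669
   green 15 0.10065059013937629 0.08173869290077306 0.11620264310974689
   yellow 42 0.11430955178482269 0.106843963539551 0.12069622716788277
```

Call:
apply_moves([
  [0,0.2,0],
  [0,0.1,0],
  [0,0,0],
  [0,0,0],
  [0,0,0],
  [0,0,0],
], twist=[0,0,0,0,0,0])

```text
t: 13.68
tool_pos: [0.5719, 0.1443, 0.1593]
orientation: [-0.241, 3.131, -0.004]
force: [0.7, -10.1, 5.3]
opening: 0.0297
gripper_force: 40.0
```

```bash
python3 - <<'E'
from h import *
d=np.array([-.15,.9887])
grab('wrist','w9')
c=grab('scene','p3'); f=c['frame'][180:240,345:400]; r,g,b=[f[...,i].astype(int) for i in range(3)]
v,u=np.nonzero((r>120)&(g<.35*r)&(b<.35*r)); X=np.array([onz(c,*p,.114)[:2] for p in zip(u+345,v+180)]); print((X@d).mean()-.0853)
s=robot.read_state();print(s['tool_pos'],s['force'],s['wrist_torque'],s['opening'],cv2.Rodrigues(s['orientation'])[0])
x=cv2.resize(c['frame'][170:270,310:420,::-1],(440,400),interpolation=cv2.INTER_CUBIC)
cv2.imwrite('pics/p3c.png',x)
E
```

```text
0.017632549673519946
[0.57193039 0.14433666 0.15928932] [  0.50222676 -10.23550062   5.49545209] [-1.89916655 -0.29645919 -0.09701668] 0.029539984541659677 [[-0.98824885 -0.15284572  0.00154802]
 [-0.15284937  0.98824608 -0.00259936]
 [-0.00113252 -0.00280543 -0.99999542]]
```

View pics/p3c.png

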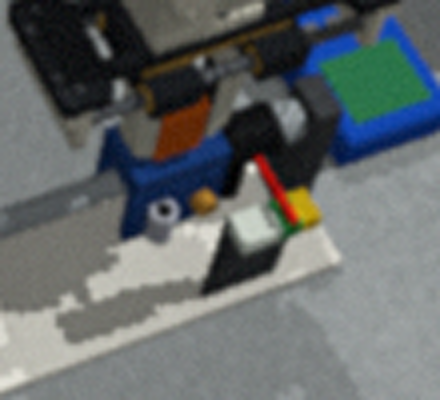

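The pointer tip, at (293,218), is over the green. The stop has moved 17.6 mm, the holder is seated and the push is steady.

```bash
python3 -c "
from plant import robot
print(robot.close_job())"
```

```text
the job is handed in; nothing more can be done
None
```

I handed the job in with the arm still holding the holder seated on the bar and pushing the stop about 17.6 mm by camera, which puts the red pointer in the middle of the green; it took about 14 s of the 43 s allowed.

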